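# Power up the test board

## Robot

A 6-joint arm with a two-finger parallel gripper is mounted at the origin on the work surface. World frame = base frame: x ahead of the robot, y to its left, z up, the work surface at z = 0. Lengths are in mm, angles in rad, forces in N, time in s.
With the tool pointing down it reaches from about 300 to 775 mm from the base axis. Payload 14.6 kg.
Tool frame: the origin (TCP) lies midway between the tips of the shut fingers; the grasp point (between the pads) lies 19 mm behind it; z points along the fingers, y is the line along which they close (so a half turn about z gives the same grasp; the last joint's range is limited). The gripper opens to 94 mm and grips with 3 to 60 N. Pads are 16 mm wide; open, the fingers measure 119 mm over their backs; the gripper's body (75 mm by 177 mm) begins 78 mm behind the grasp point.
Start: joints at [-1.296, 0.3, 1.521, -0, 1.321, -0.067], TCP at [184.344, -518.176, 205.446] pointing down, gripper open.
Joint ranges: [-3.03, 3.03], [-0.79, 2.21], [0.23, 2.52], [-1.04, 4.18], [0, 3.07], [-2.55, 2.55]. Speed limits (rad/s): [2.22, 2.22, 2.57, 3.14, 3.14, 3.14].

## Interface

Orientations are given as [roll, pitch, yaw] about the fixed x, y, z axes, in that order (R = Rz(yaw) Ry(pitch) Rx(roll)).
In Python, from cell import manip, camera gives the robot as it stands.
- The arm moves only by the tool move_arm, never from a script. Its arguments are lists of equal length, an entry for each row: "dp": the shift along the world's x, y, z in mm, a list of three; "rotation": the turn, a rotation vector about the world's x, y, z in rad, a list of three; "hand": the opening, from 0 (shut) to 1 (fully open). A call has 1 to 10 rows; each row shifts and turns the commanded pose from where the row before left it; what a row does not reach is not made up. A row lasts 1/8 s, in which the tool goes at most 62.5 mm and 10.7 degrees, less where a joint would pass 70% of its speed; a pose out of reach is approached as far as the arm can. A call with a gripper value outside its range is refused whole. The fingers move at their own pace and stop on an object; "newtons" is the grip in N (left out, the last holds). Time passes only in rows, so rows that do not move let the fingers close. It gives the time, the measured TCP pose, the force, the opening and the grip force at its end, in the units of the state.
- manip.read_state(): the state, without advancing time (a new reading comes with each control period).
- camera(name): name is "scene" or "top" or "wrist"; returns a dict with "image" (384x512x3 uint8, red, green, blue), "fx", "fy", "cx", "cy" (pixels), "k1" (the pictures are not rectified: a ray, as slopes to the right and down, at radius r is drawn at 1 + k1 r^2 times it, then the intrinsics apply), "R" (3x3) and "t" (3): a world point X has camera coordinates R X + t; the wrist camera has in their place "mount" (4x4, takes a point from camera to tool coordinates, whose origin is the TCP and whose axes are the flange's). Camera axes: x right, y down, z forward; pixel columns grow to the right and rows downward; lengths in mm; the calibration is good to about 2 mm. A picture is of the moment at which its call begins: read the wrist's pose just before it. There is no depth.
- manip.sign_off(): hands the job in; it is judged then, once.
The state is a dict: "clock": time; "joints": joint angles; "qd": joint speeds; "effort": joint torques, N m; "eef_pos": TCP position; "eef_rot": TCP orientation; "wrist_force": force on the tool from outside, world axes, zero at the start; "moment": the same for the moment, N m; "finger_gap": finger opening in mm; "finger_force": force on a finger pad.
Only numpy, scipy, OpenCV 4.12 (cv2) and the standard library are available. Lean on these libraries where they do the work, as an engineer would, in place of code of your own. Each camera call takes 0.05 s, during which the arm holds its last target. There are 200 camera calls.

## Task

Power up the test board with the fingertips only: push the orange toggle of its breaker over, away from the robot, until it is fully on, then gently press the green button all the way in and let it come back up. Leave the other toggles and buttons, and the things lying about, as they are; pick nothing up, and do not shove the button boxes about.

Things in the scene. Friction and masses are not known exactly. Their poses are not given: they have to be found in the camera images.
- breaker_orange: White three-pole circuit breaker with the orange toggle, fixed to the board: 86 (its x) x 54 (its y) x 70 mm tall; the middle 50 mm of its length rises to 70 mm, the two ends are 50 mm tall. Origin at the centre of its underside, which is 8 mm above the table; x points away from the robot (yaw up to 0.25 rad either way), z up.
- toggle_orange (a joint): Angle (rad) of the orange toggle: 0 = off, leaning 0.4 rad towards the breaker's -x (the robot's side); 0.8 = fully on, leaning 0.4 rad towards its +x. It turns about the breaker's y axis, at the centre of the breaker's top face; friction alone (0.03 N m, about 1.5 N at the tip) keeps it where it is left. 0 to 0.08 at the start: off; this is the one to switch on.
- tip_orange (a point): Middle of the free edge of the orange toggle, a bar 40 mm wide (breaker's y), 6 mm thick with a rounded edge, 24 mm long from its hinge; leaning over, the edge is about 22 mm above the breaker's top face. Breakers stand 95 mm apart, centre to centre.
- breaker_blue: White three-pole circuit breaker with the blue toggle, fixed to the board: 86 (its x) x 54 (its y) x 70 mm tall; the middle 50 mm of its length rises to 70 mm, the two ends are 50 mm tall. Origin at the centre of its underside, which is 8 mm above the table; x points away from the robot (yaw up to 0.25 rad either way), z up.
- toggle_blue (a joint): Angle (rad) of the blue toggle: 0 = off, leaning 0.4 rad towards the breaker's -x (the robot's side); 0.8 = fully on, leaning 0.4 rad towards its +x. It turns about the breaker's y axis, at the centre of the breaker's top face; friction alone (0.03 N m, about 1.5 N at the tip) keeps it where it is left. Already on at the start; leave it alone.
- tip_blue (a point): Middle of the free edge of the blue toggle, a bar 40 mm wide (breaker's y), 6 mm thick with a rounded edge, 24 mm long from its hinge; leaning over, the edge is about 22 mm above the breaker's top face. Breakers stand 95 mm apart, centre to centre.
- breaker_black: White three-pole circuit breaker with the black toggle, fixed to the board: 86 (its x) x 54 (its y) x 70 mm tall; the middle 50 mm of its length rises to 70 mm, the two ends are 50 mm tall. Origin at the centre of its underside, which is 8 mm above the table; x points away from the robot (yaw up to 0.25 rad either way), z up.
- toggle_black (a joint): Angle (rad) of the black toggle: 0 = off, leaning 0.4 rad towards the breaker's -x (the robot's side); 0.8 = fully on, leaning 0.4 rad towards its +x. It turns about the breaker's y axis, at the centre of the breaker's top face; friction alone (0.03 N m, about 1.5 N at the tip) keeps it where it is left. Off at the start; leave it alone.
- tip_black (a point): Middle of the free edge of the black toggle, a bar 40 mm wide (breaker's y), 6 mm thick with a rounded edge, 24 mm long from its hinge; leaning over, the edge is about 22 mm above the breaker's top face. Breakers stand 95 mm apart, centre to centre.
- station_green: Grey push-button box with a black top and a green button, standing loose on the board: 64 x 64 x 45 mm, about 0.4 kg. Origin at the centre of its underside, z up.
- button_green (a joint): How far the green button is pressed down (m): 0 = up, 0.007 = fully in. Spring: 1 N to start, 4 N fully in; it returns by itself (the one to press).
- cap_green (a point): Centre of the flat top of the green button, a cap 32 mm across that stands 14 mm above its box (59 mm above the board) when up.
- station_yellow: Grey push-button box with a black top and a yellow button, standing loose on the board: 64 x 64 x 45 mm, about 0.4 kg. Origin at the centre of its underside, z up.
- button_yellow (a joint): How far the yellow button is pressed down (m): 0 = up, 0.007 = fully in. Spring: 1 N to start, 4 N fully in; it returns by itself (leave it alone).
- cap_yellow (a point): Centre of the flat top of the yellow button, a cap 32 mm across that stands 14 mm above its box (59 mm above the board) when up.
- station_white: Grey push-button box with a black top and a white button, standing loose on the board: 64 x 64 x 45 mm, about 0.4 kg. Origin at the centre of its underside, z up.
- button_white (a joint): How far the white button is pressed down (m): 0 = up, 0.007 = fully in. Spring: 1 N to start, 4 N fully in; it returns by itself (leave it alone).
- cap_white (a point): Centre of the flat top of the white button, a cap 32 mm across that stands 14 mm above its box (59 mm above the board) when up.
- board: Brown mounting board, fixed, 380 (x) x 460 (y) x 8 mm; origin at the centre of its underside, on the table. It carries all the breakers, buttons and a 45 mm tall metal power supply at its far edge.
- screwdriver: Loose screwdriver, about 180 mm long and under 35 mm tall, lying across the board between the buttons and the breakers; leave it alone.
- pliers: Loose pliers with green handles, about 155 mm long, 16 mm tall, lying at the board's right edge; leave alone.
- tape: Loose red roll of tape, 64 mm across, 19 mm tall, lying at the board's left edge; leave alone.
- spray: Loose blue and yellow spray can, 52 mm across, 170 mm tall, standing on the table left of the board; leave alone. Origin at its underside.
- battery: Loose black battery, 70 x 90 x 95 mm tall, standing on the table right of the board; leave alone. Origin at its underside.

How it is judged:
By the outcome, as a careful person would: the job done as asked, in the order asked, and still so for the second after the job is handed in, with the robot touching nothing.
It also fails if it takes over 38 s, if anything falls off the work surface, if the arm or the gripper's body presses on something with over 40 N, if the wrist force passes 120 N, or if a joint passes its speed limit or range.

## Working session

There is one attempt and no reset: what is moved stays moved. The work goes in short steps, Python scripts to look and compute and a tool call to move; the robot and the scene stay as the last step left them, time stands still between calls to the robot, and variables do not carry over. Pictures are saved under pics/ and viewed, at most 10 in all, crops included, and the job is handed in when it is done.

Besides the shell and the picture viewer there is one more tool, called after "Call:" as name(argument=value, ...) on one line, values as JSON. move_arm: Moves the arm, as the interface text tells. Its arguments: {"type":"object","properties":{"dp":{"type":"array","items":{"type":"array","items":{"type":"number"}}},"rotation":{"type":"array","items":{"type":"array","items":{"type":"number"}}},"hand":{"type":"array","items":{"type":"number"}},"newtons":{"type":"number"}},"required":["dp","rotation","hand"]}

```bash
ls; mkdir -p pics; python3 - <<'E'
from cell import manip,camera
import cv2,pickle,numpy as np
s=manip.read_state(); print(s)
d={n:camera(n) for n in("scene","top")}
pickle.dump(d,open('c.pkl','wb'))
for n in d:
    cv2.imwrite(f'pics/{n}.png',cv2.resize(d[n]['image'][:,:,::-1],(768,576),interpolation=cv2.INTER_CUBIC))
    print(n,{k:v for k,v in d[n].items() if k!='image'})
E
```

```text
pics
{'clock': 0.0, 'joints': array([-1.29560375e+00,  3.00482883e-01,  1.52159595e+00,  1.06017905e-05,
        1.32069303e+00, -6.65580311e-02]), 'qd': array([-7.06414283e-05, -5.86557850e-04,  7.83095095e-04, -3.02529344e-04,
       -3.30561480e-04,  1.28010024e-03]), 'effort': array([ 2.00848626e-03, -5.31809449e+01, -3.52735913e+01,  7.08672800e-02,
        2.43178447e-02, -7.34999594e-05]), 'eef_pos': array([ 184.27407982, -517.92743546,  204.87357586]), 'eef_rot': array([-3.14041674e+00, -8.86740808e-05,  3.41747924e-01]), 'wrist_force': array([-1.16141279,  0.29589495, -0.04042219]), 'moment': array([0.02639866, 0.0163021 , 0.00657894]), 'finger_force': 0.0, 'finger_gap': 93.78172660308887}
scene {'fx': 474.76562748568836, 'fy': 474.76562748568836, 'cx': 253.94717578349568, 'cy': 183.17652020572967, 'k1': -0.14008960526516387, 'R': array([[-0.71822182,  0.69559443,  0.01748709],
       [ 0.5046361 ,  0.53802562, -0.67518208],
       [-0.47906139, -0.47610589, -0.7374438 ]]), 't': array([ 431.47679037, -233.4583213 , 1579.40516865])}
top {'fx': 356.21410100148, 'fy': 356.21410100148, 'cx': 251.14016012948278, 'cy': 188.31807498902774, 'k1': -0.10529804493303596, 'R': array([[ 0.01440874, -0.99977357,  0.015659  ],
       [-0.99536091, -0.01583153, -0.09490005],
       [ 0.09512647, -0.01421897, -0.99536364]]), 't': array([ -33.81176355,  581.93002508, 1097.13042909])}
```

View pics/scene.png

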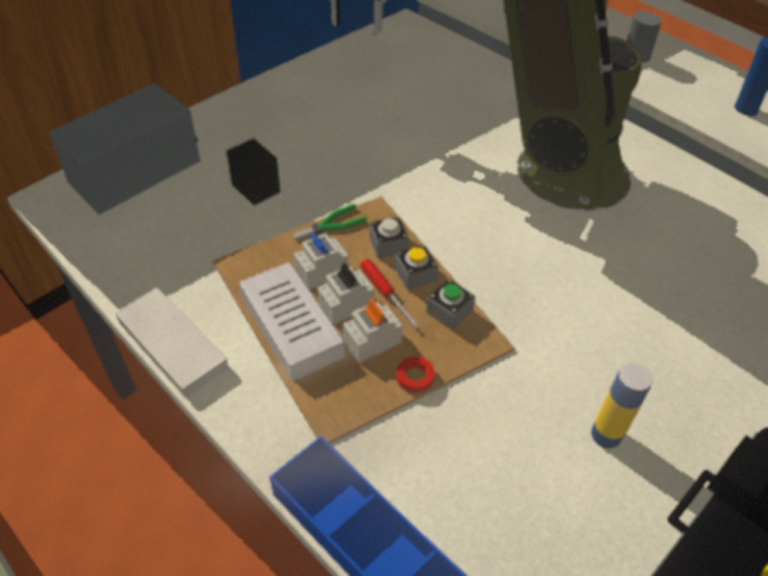

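View pics/top.png

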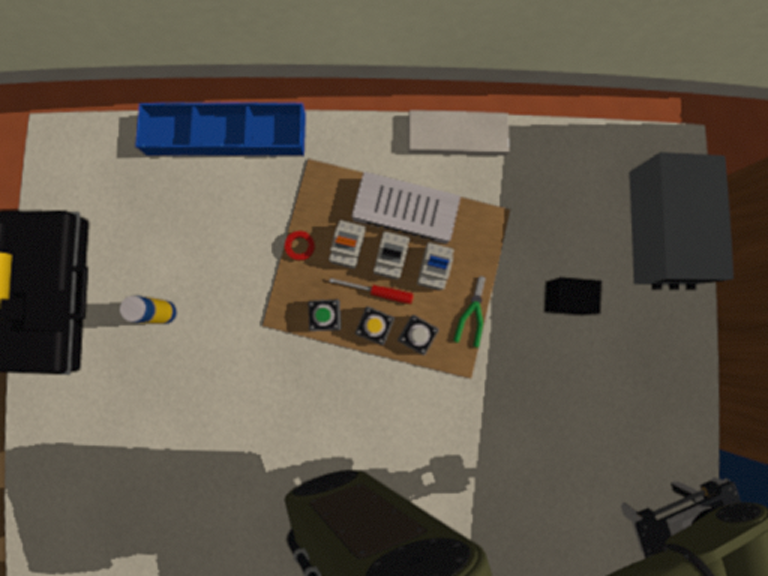

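The top view shows the orange toggle at about (345,242), the green button at (323,315) and a clockwise-yawed board. In the scene view the toggle is at (374,313) and the button at (452,293), in the 1.5x pictures. Next I measure them.

```bash
cat >h.py <<'E'
import cv2,numpy as np
def ray(c,uv,pose=None):
    K=np.array([[c['fx'],0,c['cx']],[0,c['fy'],c['cy']],[0,0,1.]])
    p=cv2.undistortPoints(np.array([[uv]],float),K,np.array([c['k1'],0,0,0.]))[0,0]
    v=np.array([*p,1.])
    if 'R' in c: o=-c['R'].T@c['t']; d=c['R'].T@v
    else: 
        P=pose@c['mount']; o=P[:3,3]; d=P[:3,:3]@v
    return o,d/np.linalg.norm(d)
def plane(c,uv,z,pose=None):
    o,d=ray(c,uv,pose); return o+d*(z-o[2])/d[2]
def tri(rs):
    A=sum(np.eye(3)-np.outer(d,d) for o,d in rs); b=sum((np.eye(3)-np.outer(d,d))@o for o,d in rs)
    x=np.linalg.solve(A,b); return x,[np.linalg.norm((np.eye(3)-np.outer(d,d))@(x-o)) for o,d in rs]
def blob(im,hr,at,R=25,smin=120,vmin=60):
    h=cv2.cvtColor(im,cv2.COLOR_RGB2HSV); m=cv2.inRange(h,(hr[0],smin,vmin),(hr[1],255,255))
    n,l,s,c=cv2.connectedComponentsWithStats(m)
    k=[i for i in range(1,n) if np.hypot(*(c[i]-at))<R and s[i,4]>8]
    i=max(k,key=lambda i:s[i,4]); ys,xs=np.where(l==i)
    return c[i],s[i],cv2.minAreaRect(np.c_[xs,ys].astype(np.float32))
E
python3 - <<'E'
import pickle;from h import *
d=pickle.load(open('c.pkl','rb'))
T,S=d['top'],d['scene']
for n,hr,a,b,z in (('orange',(4,18),(230,161),(249,208),98),('blue',(105,125),(291,175),(213,161),98),('green',(45,80),(215,210),(301,195),67),('yellow',(20,32),(250,217),(278,171),67)):
    r=[]
    for c,at in((T,a),(S,b)):
        u,s,q=blob(c['image'],hr,at,12,smin=150); print(n,u.round(1),s,[np.round(x,1) for x in q]); r.append(ray(c,u)); print('  plane',plane(c,u,z).round(1))
    x,e=tri(r); print('  tri',x.round(1),np.round(e,1))
for uv in((308,160),(508,209),(471,377),(262,325)): print('board',plane(T,np.array(uv)/1.5-.2,8).round(0))
E
```

```text
orange [230.  160.5] [224 157  13   7  60] [array([230.1, 160.5]), array([12.6,  4.9]), np.float64(14.0)]
  plane [658.1  40.4  98. ]
orange [249.  207.9] [243 199  12  18 126] [array([248.7, 207.8]), array([16.7,  8.8]), np.float64(58.0)]
  plane [664.9  46.2  98. ]
  tri [659.7  40.8  88.9] [0. 0.]
blue [291.7 174.5] [286 171  13   8  68] [array([291.9, 174.6]), array([11.6,  5.6]), np.float64(14.0)]
  plane [ 618.9 -144.3   98. ]
blue [212.4 162.3] [209 158   8   9  26] [array([212.2, 162.2]), array([10.5,  2.8]), np.float64(56.3)]
  plane [ 627.3 -135.2   98. ]
  tri [ 620.2 -145.3   85.9] [0.6 0.6]
green [214.7 209.5] [211 206   9   8  55] [array([215. , 209.5]), array([8., 7.]), np.float64(0.0)]
  plane [512.4  85.1  67. ]
green [300.5 193.1] [298 190   7   7  35] [array([301., 193.]), array([6., 6.]), np.float64(90.0)]
  plane [513.9  84.3  67. ]
  tri [512.9  84.5  66.3] [0.8 0.8]
yellow [249.1 216.5] [245 212   9  10  72] [array([249. , 216.5]), array([9., 8.]), np.float64(90.0)]
  plane [492.8 -19.4  67. ]
yellow [277.7 169. ] [272 164  12  11  98] [array([277.5, 169. ]), array([10., 11.]), np.float64(90.0)]
  plane [494.3 -17.8  67. ]
  tri [492.7 -19.3  64.7] [0.1 0.1]
board [854. 131.   8.]
board [ 752. -311.    8.]
board [ 386. -228.    8.]
board [490. 219.   8.]
```

Call:
move_arm(dp=[[30,40,5],[30,40,5],[30,40,5],[30,40,5],[30,40,0],[30,40,0],[30,40,0]], rotation=[[0,0,0.07],[0,0,0.07],[0,0,0.07],[0,0,0.07],[0,0,0.07],[0,0,0.07],[0,0,0.07]], hand=[0,0,0,0,0,0,0], newtons=10)

```text
clock: 0.98
eef_pos: [395.0, -236.7, 225.4]
eef_rot: [-3.141, 0.0, 0.834]
wrist_force: [0.3, 0.1, -0.2]
finger_gap: 27.2
finger_force: 0.0
```

Call:
move_arm(dp=[[30,40,0],[30,40,0],[30,40,0],[30,40,0],[25,40,0],[20,40,0],[0,20,0],[0,0,0]], rotation=[[0,0,0.07],[0,0,0.07],[0,0,0.07],[0,0,0.07],[0,0,0.07],[0,0,0.07],[0,0,0.08],[0,0,0]], hand=[0,0,0,0,0,0,0,0])

```text
clock: 1.98
eef_pos: [559.2, 22.8, 225.0]
eef_rot: [-3.141, 0.0, 1.333]
wrist_force: [-0.2, 0.2, -0.1]
finger_gap: 0.4
finger_force: 0.0
```

```bash
python3 - <<'E'
from cell import manip,camera
import cv2,pickle
s=manip.read_state();c=camera('wrist')
pickle.dump((s,c),open('w1.pkl','wb'))
print(s['clock'],s['eef_pos'],s['eef_rot'],s['finger_gap'],s['wrist_force'],s['joints']);print(c['mount'],c['fx'])
cv2.imwrite('pics/w1.png',cv2.resize(c['image'][:,:,::-1],(768,576)))
E
```

```text
1.975 [559.19019339  22.76482754 224.97123816] [-3.14068853e+00  1.90052575e-04  1.33331288e+00] 0.35794483314390857 [-0.21377284  0.19823831 -0.0553051 ] [-2.47589252e-02  3.07789560e-01  1.46502754e+00  5.21954345e-06
  1.36969943e+00  2.12723566e-01]
[[ 1.19222343e-03 -9.61859558e-01 -2.73541166e-01  8.03316680e+01]
 [ 9.99998726e-01  8.56422843e-04  1.34701268e-03 -5.31899244e-01]
 [-1.06137012e-03 -2.73542423e-01  9.61859354e-01 -1.78227767e+02]
 [ 0.00000000e+00  0.00000000e+00  0.00000000e+00  1.00000000e+00]] 285.8887601758991
```

View pics/w1.png

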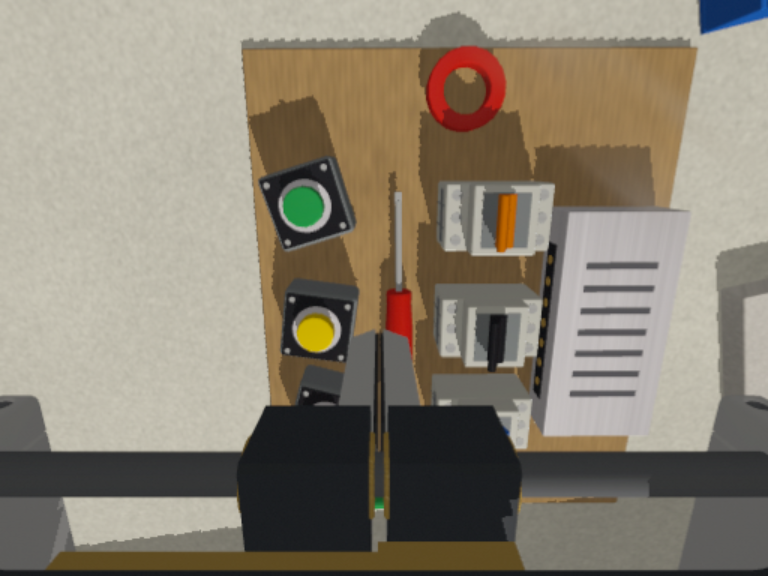

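The wrist view shows the orange toggle (507,223), the green button (305,206) and the fingertips (378,333). The breaker is nearly square with the view.

```bash
python3 - <<'E'
import pickle;from h import *
from scipy.spatial.transform import Rotation as Ro
s,c=pickle.load(open('w1.pkl','rb'));d=pickle.load(open('c.pkl','rb'))
P=np.eye(4);P[:3,:3]=Ro.from_euler('xyz',s['eef_rot']).as_matrix();P[:3,3]=s['eef_pos']
ro=[];rg=[]
for n,hr,at,z in(('orange',(4,18),(338,149),92),('green',(45,80),(203,137),67)):
    u,st,q=blob(c['image'],hr,at,12,smin=150); print(n,u,st,q,plane(c,u,z,P).round(1))
    (ta,sa)=((230,160.5),(249,207.9)) if n=='orange' else ((214.7,209.5),(300.5,193.1))
    x,e=tri([ray(c,u,P),ray(d['top'],ta),ray(d['scene'],sa)]);print('tri3',x.round(1),np.round(e,1))
for uv in((471,184),(536,183),(473,252),(535,255)): print('topface',plane(c,np.array(uv)/1.5-.2,78,P).round(1))
for uv in((440,181),(438,249)): print('end face',plane(c,np.array(uv)/1.5-.2,58,P).round(1))
for uv in((499,196),(516,196),(498,250),(510,250)): print('toggle z100',plane(c,np.array(uv)/1.5-.2,100,P).round(1))
E
```

```text
orange [336.94945055 147.21098901] [330 129  15  39 455] ((337.0355224609375, 148.00253295898438), (12.183245658874512, 38.75839614868164), 4.085616588592529) [657.9  42.2  92. ]
tri3 [659.3  40.9  88.3] [0.7 0.4 0.3]
green [201.66850829 137.31307551] [189 125  26  26 543] ((201.5, 137.5), (25.0, 25.0), 90.0) [513.6  85.5  67. ]
tri3 [513.2  84.9  66.5] [0.7 0.8 1. ]
topface [640.9  72.6  78. ]
topface [687.6  62.1  78. ]
topface [633.4  22.   78. ]
topface [679.5   8.5  78. ]
end face [621.6  78.7  58. ]
end face [609.4  26.3  58. ]
toggle z100 [654.  62. 100.]
toggle z100 [665.5  59.2 100. ]
toggle z100 [647.3  24.6 100. ]
toggle z100 [655.7  22.5 100. ]
```

Call:
move_arm(dp=[[30,14,0],[30,14,0],[0,0,-40],[0,0,-40],[0,0,-30],[0,0,-23],[0,0,0],[0,0,0]], rotation=[[0,0,0],[0,0,0],[0,0,0],[0,0,0],[0,0,0],[0,0,0],[0,0,0],[0,0,0]], hand=[0,0,0,0,0,0,0,0])

```text
clock: 3.02
eef_pos: [619.8, 49.1, 93.7]
eef_rot: [3.14, -0.0, 1.33]
wrist_force: [0.6, 0.6, -0.4]
finger_gap: 0.4
finger_force: 0.0
```

Call:
move_arm(dp=[[4.9,-1.1,0],[4.9,-1.1,0],[4.9,-1.1,0],[2.9,-0.7,0],[2.9,-0.7,0],[2.9,-0.7,0],[0,0,0]], rotation=[[0,0,0],[0,0,0],[0,0,0],[0,0,0],[0,0,0],[0,0,0],[0,0,0]], hand=[0,0,0,0,0,0,0])

```text
clock: 3.9
eef_pos: [642.9, 44.4, 92.7]
eef_rot: [3.141, -0.0, 1.332]
wrist_force: [-0.8, 0.1, 2.9]
finger_gap: 0.7
finger_force: 1.1
```

Call:
move_arm(dp=[[2.9,-0.7,0],[2.9,-0.7,0],[0,0,0]], rotation=[[0,0,0],[0,0,0],[0,0,0]], hand=[0,0,0])

```text
clock: 4.28
eef_pos: [649.5, 42.9, 94.2]
eef_rot: [3.139, -0.001, 1.332]
wrist_force: [-1.6, -0.1, 12.2]
finger_gap: 0.2
finger_force: 4.8
```

Call:
move_arm(dp=[[1.95,-0.45,0],[1.95,-0.45,0],[0,0,0]], rotation=[[0,0,0],[0,0,0],[0,0,0]], hand=[0,0,0])

```text
clock: 4.65
eef_pos: [653.0, 42.1, 93.4]
eef_rot: [3.14, -0.0, 1.332]
wrist_force: [-1.1, 0.4, 5.3]
finger_gap: 0.3
finger_force: 2.3
```

```bash
python3 - <<'E'
from cell import manip,camera
import cv2,pickle
s=manip.read_state();c=camera('wrist')
print(s['eef_pos'],s['wrist_force'],s['finger_force'])
cv2.imwrite('pics/w2.png',cv2.resize(c['image'][:,:,::-1],(768,576)))
E
```

```text
[653.02489519  42.105887    93.44925406] [-1.10855439  0.4215485   5.31344304] 2.319892644882202
```

View pics/w2.png

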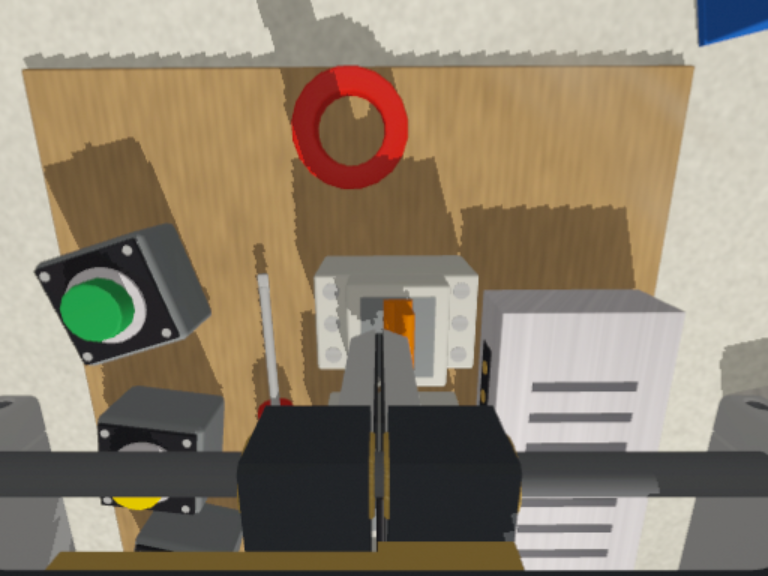

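The toggle at (398,318) is beyond the fingertips at (380,330) and moving over, so I keep pushing.

Call:
move_arm(dp=[[1.95,-0.45,0],[1.95,-0.45,0],[0,0,0]], rotation=[[0,0,0],[0,0,0],[0,0,0]], hand=[0,0,0])

```text
clock: 5.08
eef_pos: [656.5, 41.2, 92.4]
eef_rot: [3.141, -0.0, 1.332]
wrist_force: [-0.5, -1.0, 1.7]
finger_gap: 0.0
finger_force: 1.1
```

Call:
move_arm(dp=[[1.95,-0.45,0],[1.95,-0.45,0],[0,0,0]], rotation=[[0,0,0],[0,0,0],[0,0,0]], hand=[0,0,0])

```text
clock: 5.45
eef_pos: [658.1, 40.9, 92.0]
eef_rot: [-3.135, 0.001, 1.332]
wrist_force: [-18.6, 3.7, 9.9]
finger_gap: 0.5
finger_force: 10.1
```

The force rose sharply to 19 N, which fits the end stop. I'll back off, lift and check.

Call:
move_arm(dp=[[-5,1,0],[-20,4,0],[-25,6,20],[-30,10,50],[-30,10,50],[-10,0,0],[0,0,0]], rotation=[[0,0,0],[0,0,0],[0,0,0],[0,0,0],[0,0,0],[0,0,0],[0,0,0]], hand=[0,0,0,0,0,0,0])

```text
clock: 6.32
eef_pos: [539.9, 71.2, 211.7]
eef_rot: [-3.141, 0.0, 1.332]
wrist_force: [-0.2, 0.3, -0.0]
finger_gap: 0.6
finger_force: 0.0
```

```bash
python3 - <<'E'
from cell import manip,camera
import cv2,pickle
from h import *
from scipy.spatial.transform import Rotation as Ro
s=manip.read_state();c=camera('wrist')
print(s['eef_pos'],s['wrist_force'])
cv2.imwrite('pics/w3.png',cv2.resize(c['image'][:,:,::-1],(768,576)))
P=np.eye(4);P[:3,:3]=Ro.from_euler('xyz',s['eef_rot']).as_matrix();P[:3,3]=s['eef_pos']
for n,hr,z in(('orange',(4,18),92),('green',(45,80),67)):
    u,st,q=blob(c['image'],hr,(256,150),250,smin=150); print(n,u*1.5,st,plane(c,u,z,P).round(1))
d={n:camera(n) for n in("scene","top")}
r=[ray(d[n],blob(d[n]['image'],(4,18),at,12,smin=150)[0]) for n,at in(('top',(230,160)),('scene',(249,208)))]
print(tri(r))
E
```

```text
[539.87870783  71.23802783 211.72750395] [-0.16791297  0.30292681 -0.0192816 ]
orange [554.27567887 282.04604486] [357 169  26  41 847] [662.6  41.2  92. ]
green [340.65420561 262.35700935] [214 162  27  27 535] [513.4  86.6  67. ]
(array([666.12265348,  37.40227342,  86.66040585]), [np.float64(2.885023759657398), np.float64(2.8850237596575035)])
```

View pics/w3.png

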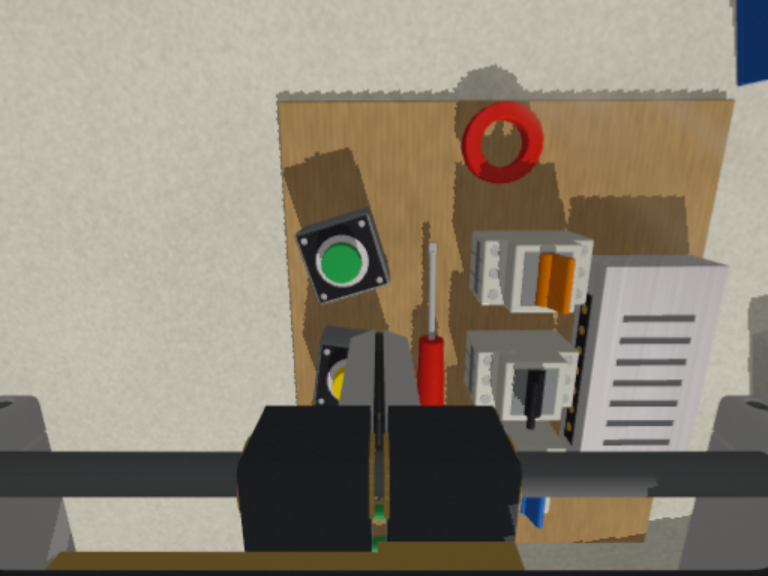

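The toggle at (554,282) now leans away from the robot, as the blue one does, and nothing else has moved. Next is the green button at (513.3, 85.5).

Call:
move_arm(dp=[[-13.5,7,0],[-13,7.5,-40],[0,0,-40],[0,0,-35],[0,0,-20],[0,0,0],[0,0,0],[0,0,0]], rotation=[[0,0,0],[0,0,0],[0,0,0],[0,0,0],[0,0,0],[0,0,0],[0,0,0],[0,0,0]], hand=[0,0,0,0,0,0,0,0])

```text
clock: 7.48
eef_pos: [514.1, 85.9, 78.4]
eef_rot: [3.14, -0.001, 1.332]
wrist_force: [0.1, -0.2, -0.4]
finger_gap: 0.5
finger_force: 0.0
```

Call:
move_arm(dp=[[0,0,-4],[0,0,-4],[0,0,-2],[0,0,0],[0,0,0]], rotation=[[0,0,0],[0,0,0],[0,0,0],[0,0,0],[0,0,0]], hand=[0,0,0,0,0])

```text
clock: 8.1
eef_pos: [513.8, 85.8, 67.5]
eef_rot: [3.142, -0.0, 1.332]
wrist_force: [0.7, 0.7, 0.6]
finger_gap: 0.3
finger_force: 0.0
```

Call:
move_arm(dp=[[0,0,-2],[0,0,-2],[0,0,-1],[0,0,0],[0,0,0]], rotation=[[0,0,0],[0,0,0],[0,0,0],[0,0,0],[0,0,0]], hand=[0,0,0,0,0])

```text
clock: 8.72
eef_pos: [513.9, 85.9, 62.6]
eef_rot: [3.141, -0.0, 1.332]
wrist_force: [0.6, -0.4, 2.9]
finger_gap: 0.7
finger_force: 1.4
```

Call:
move_arm(dp=[[0,0,-1],[0,0,-1],[0,0,0]], rotation=[[0,0,0],[0,0,0],[0,0,0]], hand=[0,0,0])

```text
clock: 9.1
eef_pos: [513.9, 85.8, 60.5]
eef_rot: [3.141, -0.0, 1.332]
wrist_force: [1.6, 0.7, 4.1]
finger_gap: 0.4
finger_force: 1.9
```

Call:
move_arm(dp=[[0,0,-1],[0,0,0],[0,0,0]], rotation=[[0,0,0],[0,0,0],[0,0,0]], hand=[0,0,0])

```text
clock: 9.48
eef_pos: [513.9, 85.8, 60.1]
eef_rot: [3.141, -0.0, 1.332]
wrist_force: [-1.9, -0.0, 11.1]
finger_gap: 0.4
finger_force: 5.6
```

At 11 N the button has bottomed out, so I release it and retreat.

Call:
move_arm(dp=[[0,0,4],[0,0,8],[0,0,20],[0,0,40],[0,0,50],[-20,0,20],[0,0,0],[0,0,0]], rotation=[[0,0,0],[0,0,0],[0,0,0],[0,0,0],[0,0,0],[0,0,0],[0,0,0],[0,0,0]], hand=[0,0,0,0,0,0,0,0])

```text
clock: 10.48
eef_pos: [493.6, 85.8, 200.5]
eef_rot: [-3.14, 0.001, 1.332]
wrist_force: [0.7, -0.2, -0.2]
finger_gap: 0.4
finger_force: 0.0
```

```bash
python3 - <<'E'
from cell import manip,camera
import cv2
print(manip.read_state()['wrist_force'])
c=camera('wrist')
cv2.imwrite('pics/w4.png',cv2.resize(c['image'][:,:,::-1],(768,576)))
E
```

```text
[ 0.69502782 -0.18592751 -0.15216424]
```

View pics/w4.png

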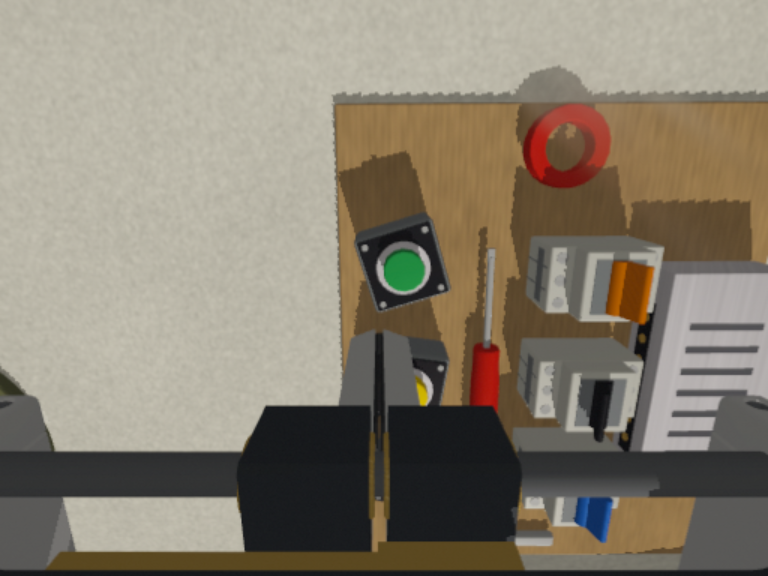

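The orange toggle at (630,290) is on, leaning like the blue one at (592,513). The green button at (404,270) is back up and its box is in place.

```bash
python3 -c "
from cell import manip
print(manip.sign_off())"
```

```text
the job is handed in; nothing more can be done
None
```

I pushed the orange toggle over to its end stop, then pressed the green button all the way in and let it come back up; I moved nothing else that I could see, and handed the job in about 10.5 s into the 38 s allowed.

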